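Fill the rack, free the sagging gate bolt and hold the gate ajar

ROBOT

A 7-joint arm with a two-finger parallel gripper is mounted at the origin on the work surface. World frame = base frame: x ahead of the robot, y to its left, z up, the work surface at z = 0. Lengths are in m, angles in rad, forces in N, time in s.
With the tool pointing down it reaches from about 0.4 to 0.85 m from the base axis. Payload 4.5 kg.
Tool frame: the origin (TCP) lies on the mounting face of the last link; the fingertips stand 166 mm ahead of it and the grasp point (between the pads) lies 147 mm ahead of it; z points along the fingers, y is the line along which they close (so a half turn about z gives the same grasp; the last joint's range is limited). The gripper opens to 88 mm and grips with 3 to 60 N. Pads are 18 mm wide; open, the fingers measure 123 mm over their backs; the gripper's body (75 mm by 187 mm) begins 45 mm behind the grasp point.
Start: joints at [-1.214, 0.689, -0.195, 1.565, 0.157, 0.902, -0.215], TCP at [0.198, 0.593, 0.405] pointing down, gripper open.
Joint ranges: [-3.01, 3.01], [-0.46, 2.08], [-1.47, 1.51], [0.13, 2.56], [-1, 4.14], [0.04, 2.09], [-2.66, 2.66]. Speed limits (rad/s): [2.57, 2.57, 3.14, 3.14, 3.14, 3.14, 3.14].

INTERFACE

Orientations are given as [roll, pitch, yaw] about the fixed x, y, z axes, in that order (R = Rz(yaw) Ry(pitch) Rx(roll)).
In Python, from cell import readout, eyes, manip gives the robot as it stands.
- The arm moves only by the tool apply_moves, never from a script. Its argument "commands" is a list of rows, each a list of 2 entries, a list of its own where there are three numbers: the shift along the tool's x, y, z in units of 30 mm (1.0 is 30 mm), then the turn, a rotation vector about the tool's x, y, z in rad. In form: [[[x, y, z], [ax, ay, az]], ...]. A call has 1 to 20 rows; each row is the pose to reach, as a shift and turn from the pose commanded when the call began, along the tool's axes at that moment; what a row does not reach only later rows make up. A row lasts 1/10 s, in which the tool goes at most 50 mm and 8.59 degrees, less where a joint would pass 70% of its speed; a pose out of reach is approached as far as the arm can. A call with a gripper value outside its range is refused whole. "grip" is the opening, from 0 (shut) to 1 (fully open), set as the call begins (left out, the last holds). The fingers move at their own pace and stop on an object; "force" is the grip in N (left out, the last holds). Time passes only in rows, so rows that repeat a pose let the fingers close. It gives the time, the measured TCP pose, the force, the opening and the grip force at its end, in the units of the state.
- readout.sense(): the state, without advancing time (a new reading comes with each control period).
- eyes.get_image(name): name is "scene" or "side" or "wrist"; returns a dict with "color" (480x640x3 uint8, blue, green, red), "fx", "fy", "cx", "cy" (pixels), "R" (3x3) and "t" (3): a world point X has camera coordinates R X + t. Camera axes: x right, y down, z forward; pixel columns grow to the right and rows downward; lengths in m; the calibration is good to about 2 mm. A picture is of the moment at which its call begins. There is no depth.
- manip.hand_in(): hands the job in; it is judged then, once.
The state is a dict: "t": time; "joint_positions": joint angles; "qvel": joint speeds; "tau": joint torques, N m; "ee_pos": TCP position; "tool_rot": TCP orientation; "wrist_force": force on the tool from outside, world axes, zero at the start; "ft_torque": the same for the moment, N m; "grip_width": finger opening in m; "gripper_force": force on a finger pad.
Only numpy, scipy, OpenCV 4.12 (cv2) and the standard library are available. Lean on these libraries where they do the work, as an engineer would, in place of code of your own. Each camera call takes 0.05 s, during which the arm holds its last target. There are 200 camera calls.

TASK

I am about to load the hot bath: first stand the two spare amber bottles upright in the two empty cells of the rack, leaving the other bottles and everything else on the bench where they are. Then open the bath's gate: its bolt has sagged behind the bent-up lip of the keeper, so do not force it but lift it by its knob over the lip while drawing it back towards the hinge, right out of the keeper. Pull the sprung gate ajar towards you, so that its free edge stands about a hand's breadth (some 100 mm) open, and finish while still holding it there; do not let go.

Things in the scene. Friction and masses are not known exactly. Their poses are not given: they have to be found in the camera images.
- rack: White open plastic bottle rack fixed to the bench, 104 (its x) x 184 (its y) x 38 mm high, walls and floor 4 mm. Origin: centre of underside. 2 x 3 cells, centres at x = -25, 25 and y = -60, 0, 60 mm, each 46 (x) x 56 (y) mm inside, its floor 4 mm above the bench. Four cells hold a bottle, two are empty; which ones varies.
- empty_a: Thin cork disc (32 mm across) on the floor of one of the two empty cells; origin at the centre of that cell, on the cell floor, 4 mm above the bench. (Occupied cells have the same cork, hidden under the bottle.)
- empty_b: The same in the other empty cell.
- gate: Low aluminium-framed clear gate in the front of the hot-bath bay. Origin on its vertical hinge axis at bench level, at its right (-y) end; it runs 265 mm along its own y, 15 mm thick, top 115 mm above the bench. Its free +y edge swings towards the robot (-x). Two guide brackets hold the bolt, centred 55 and 225 mm from the hinge axis, 16 mm wide, tops 138 mm above the bench.
- gate_swing (a joint): Opening angle of the gate, rad: 0 shut, grows as the free edge comes towards the robot, up to 1.2. A closing spring (about 0.2 N m shut, 0.5 N m at 0.4 rad) always shuts it again if let go.
- gate_hinge (a point): Point on the vertical hinge axis, 105 mm above the bench.
- bolt: Steel barrel bolt (about 0.2 kg) on the gate's front: level rod 10 mm in diameter, axis 30 mm in front of the gate's mid-plane, axes as the gate's. Origin on the rod axis under the knob: 170 mm from the hinge axis along the gate and 105 mm above the bench at the start. The rod reaches 132 mm to +y and 105 mm to -y. Upright round knob, 18 mm in diameter, 18 to 52 mm above the rod axis.
- bolt_nose (a point): Lower end of the nose, a pin 10 mm in diameter hanging from the rod's +y end, 125 mm to +y of the bolt's origin and 22 mm below the rod axis; it is hooked behind the keeper's lip at the start.
- bolt_knob (a point): Grip point at mid-height in the bolt's knob, 35 mm above the rod axis (140 mm above the bench at the start).
- bolt_slide (a joint): Draw of the bolt along the gate towards the hinge (-y of the gate), m: 0 fully shot (starts 0 to 0.005), 0.055 fully drawn. Rod end is clear of the keeper from 0.033. Friction about 1.5 N; it stays where it is left.
- bolt_lift (a joint): Lift of the bolt in its worn, tall guides, m: 0 sagged (its weight keeps it there), at most 0.022. The nose passes over the keeper's lip when the lift is above about 0.013; with less it jams on the lip at a draw of about 0.010.
- keeper: Bent steel keeper on the bay's left (+y) post: a trough open at top and ends. Front cheek 36 mm long (y), from 6 mm below to 30 mm above the origin, keeps the gate shut while the rod end is inside. At its gate-side (-y) end a bent-up lip, top 10 mm below the origin, stops the bolt's nose. Origin on the axis of the sagged bolt, 105 mm above the bench, 290 mm from the hinge axis.
- spare1: Spare bottle standing on the bench in front of the bay: amber glass cylinder 30 mm in diameter up to 82 mm, white cap 24 mm in diameter up to 105 mm; 60 g. Origin: centre of its underside.
- spare2: Spare bottle standing on the bench in front of the bay: amber glass cylinder 30 mm in diameter up to 82 mm, white cap 24 mm in diameter up to 105 mm; 60 g. Origin: centre of its underside.
- stored0: Bottle like the spares, already standing in a rack cell; stays there. Origin: centre of its underside.
- stored1: Bottle like the spares, already standing in a rack cell; stays there. Origin: centre of its underside.
- stored2: Bottle like the spares, already standing in a rack cell; stays there. Origin: centre of its underside.
- stored3: Bottle like the spares, already standing in a rack cell; stays there. Origin: centre of its underside.
- squat_jar: Squat amber jar with white cap, 44 mm across, 50 mm high, in the row of the spares; not for the rack. Bystander. Origin: centre of its underside.
- powder_jar: White jar with red cap, 80 mm across, 140 mm high. Bystander. Origin: centre of its underside.
- beaker: Glass beaker, 64 mm across, 80 mm high. Bystander. Origin: centre of its underside.
- brown_bottle: Brown bottle with black cap, 60 mm across, 130 mm high. Bystander. Origin: centre of its underside.
- spatula: Spatula, 170 mm long, lying. Bystander. Origin: about the middle of its length.
- crucible: White dish, 56 mm across, 35 mm high. Bystander. Origin: centre of its underside.

How it is judged:
On the way, in this order (a step that is already met when the one before it is completed fails the run):
1. both empty cells hold a spare bottle, upright on the cell floor and let go, the gate still shut (((horizontal distance between spare1 and empty_a below 0.017 m and z of spare1 in the frame of rack below 0.008 m and angle between spare1's own z axis and vertical below 0.1 rad) or (horizontal distance between spare2 and empty_a below 0.017 m and z of spare2 in the frame of rack below 0.008 m and angle between spare2's own z axis and vertical below 0.1 rad)) and ((horizontal distance between spare1 and empty_b below 0.017 m and z of spare1 in the frame of rack below 0.008 m and angle between spare1's own z axis and vertical below 0.1 rad) or (horizontal distance between spare2 and empty_b below 0.017 m and z of spare2 in the frame of rack below 0.008 m and angle between spare2's own z axis and vertical below 0.1 rad)) and contact force between the fingers and spare1 below 0.1 N and contact force between the fingers and spare2 below 0.1 N and value of joint gate_swing below 0.1 rad), for 0.2 s.
2. the bolt is lifted over the lip and drawn out of the keeper (value of joint bolt_slide above 0.033 m), for 0.1 s.
At the end, for the whole second after the job is handed in: Each empty cell holds a spare, upright (0.1 rad) on its floor, within 17 mm of centre; the other four bottles within 20 mm of their start; bolt drawn at least 33 mm; gate still, 0.22 to 0.6 rad open (edge 60 to 150 mm out), fingers pressing on gate or bolt with 0.5 N or more (((horizontal distance between spare1 and empty_a below 0.017 m and z of spare1 in the frame of rack below 0.008 m and angle between spare1's own z axis and vertical below 0.1 rad) or (horizontal distance between spare2 and empty_a below 0.017 m and z of spare2 in the frame of rack below 0.008 m and angle between spare2's own z axis and vertical below 0.1 rad)) and ((horizontal distance between spare1 and empty_b below 0.017 m and z of spare1 in the frame of rack below 0.008 m and angle between spare1's own z axis and vertical below 0.1 rad) or (horizontal distance between spare2 and empty_b below 0.017 m and z of spare2 in the frame of rack below 0.008 m and angle between spare2's own z axis and vertical below 0.1 rad)) and contact force between the fingers and spare1 below 0.1 N and contact force between the fingers and spare2 below 0.1 N and distance of each of stored0, stored1, stored2, stored3 from where it was at the start of the episode below 0.02 m and angle between each of stored0, stored1, stored2, stored3's own z axis and vertical below 0.15 rad and value of joint bolt_slide above 0.033 m and value of joint gate_swing between 0.22 and 0.6 rad and velocity of joint gate_swing between -0.1 and 0.1 rad/s and contact force between the fingers and gate above 0.5 N); the arm keeps its last pose, push and grip.
It fails at once if the bolt is forced against the keeper with more than 30 N (contact force between bolt and keeper above 30 N).
It fails at once if a bystander is pushed more than 40 mm (distance of any of squat_jar, powder_jar, beaker, brown_bottle, spatula, crucible from where it was at the start of the episode above 0.04 m).
It fails at once if a bottle already in the rack is taken out (distance of any of stored0, stored1, stored2, stored3 from where it was at the start of the episode above 0.04 m).
It also fails if it takes over 67 s, if anything falls off the work surface, if the arm or the gripper's body presses on something with over 40 N, if the wrist force passes 120 N, or if a joint passes its speed limit or range.

## Working session

There is one attempt and no reset: what is moved stays moved. The work goes in short steps, Python scripts to look and compute and a tool call to move; the robot and the scene stay as the last step left them, time stands still between calls to the robot, and variables do not carry over. Pictures are saved under pics/ and viewed, at most 10 in all, crops included, and the job is handed in when it is done.

Besides the shell and the picture viewer there is one more tool, called as name([rows], argument=value, ...), one row to a line, values as JSON. apply_moves: Moves the arm, as the interface text tells. Its arguments: {"type":"object","properties":{"commands":{"type":"array","items":{"type":"array"}},"grip":{"type":"number"},"force":{"type":"number"}},"required":["commands"]}

```bash
ls; mkdir -p pics; python3 - <<'E'
from cell import readout, eyes
import cv2,numpy as np
s=readout.sense();print({k:np.round(v,3).tolist() for k,v in s.items()})
for n in("scene","side","wrist"):
    d=eyes.get_image(n);cv2.imwrite(f"pics/{n}0.png",d["color"])
    np.savez(f"{n}0.npz",**d)
    print(n,d["fx"],d["cx"],d["cy"],np.round(d["R"],3).tolist(),np.round(-d["R"].T@d["t"],3))
E
```

```text
pics
{'t': 0.0, 'joint_positions': [-1.214, 0.69, -0.195, 1.566, 0.157, 0.902, -0.215], 'qvel': [0.002, 0.0, 0.0, 0.0, 0.001, -0.002, -0.002], 'tau': [-0.0, -52.755, -1.267, -15.343, -0.053, 0.006, 0.0], 'ee_pos': [0.198, 0.592, 0.404], 'tool_rot': [-3.14, 0.0, 2.819], 'wrist_force': [-0.054, -0.077, 0.479], 'ft_torque': [0.01, -0.015, -0.033], 'gripper_force': 0.0, 'grip_width': 0.088}
scene 561.5129048269421 325.83585320163075 245.27812879587324 [[0.18, 0.984, -0.004], [0.605, -0.114, -0.788], [-0.776, 0.14, -0.615]] [ 1.779 -0.237  1.074]
side 532.6877927163738 323.1193977724624 229.06195997596907 [[-0.827, -0.561, 0.016], [-0.437, 0.626, -0.645], [0.353, -0.541, -0.764]] [0.138 0.643 1.064]
wrist 416.1319294390279 314.91256239344966 238.08367746139902 [[0.317, 0.948, -0.001], [0.917, -0.306, 0.257], [0.243, -0.082, -0.966]] [0.137 0.612 0.383]
```

View pics/scene0.png

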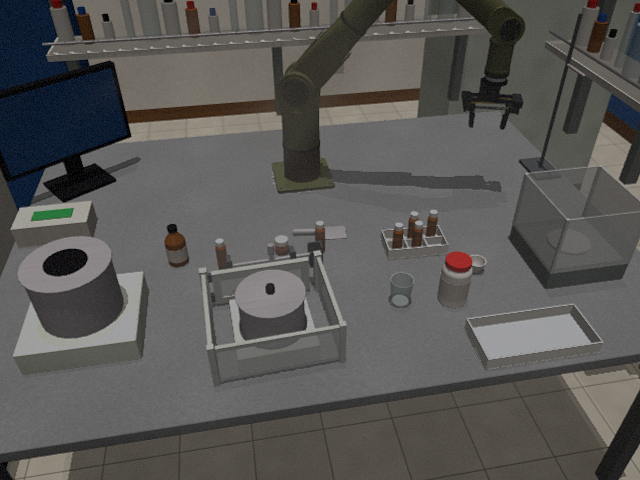

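View pics/side0.png

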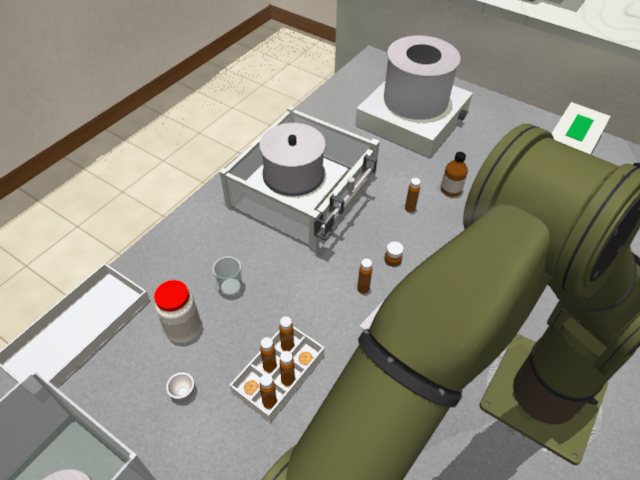

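Side view: spares at about (365,275) and (413,195), squat jar at (395,253), rack around (277,370) with empty corks at (251,387) and (306,358), and the gate from about (378,150) at the hinge to (320,230) at the keeper. Scene view: spare caps at (221,242) and (320,225), rack around (414,240).

```bash
cat > h.py <<'E'
import numpy as np,cv2
def load(n): return dict(np.load(n+".npz"))
def ray(d,u,v):
    r=d["R"].T@np.array([(u-d["cx"])/d["fx"],(v-d["cy"])/d["fy"],1]);return -d["R"].T@d["t"],r/np.linalg.norm(r)
def plane(d,u,v,z):
    c,r=ray(d,u,v);return c+r*(z-c[2])/r[2]
def tri(d1,p1,d2,p2):
    c1,r1=ray(d1,*p1);c2,r2=ray(d2,*p2)
    s=np.linalg.lstsq(np.c_[r1,-r2],c2-c1,rcond=None)[0]
    a,b=c1+s[0]*r1,c2+s[1]*r2;return (a+b)/2,np.linalg.norm(a-b)
def proj(d,X):
    p=d["R"]@np.array(X)+d["t"];return d["fx"]*p[0]/p[2]+d["cx"],d["fy"]*p[1]/p[2]+d["cy"]
def blobs(m,x0=0,y0=0,amin=15,amax=2000):
    n,_,st,c=cv2.connectedComponentsWithStats(m.astype(np.uint8))
    return [(np.round(c[i]+[x0,y0],1).tolist(),st[i].tolist()) for i in range(1,n) if amin<=st[i,4]<=amax]
E
python3 - <<'E'
from h import *
S=load("side0");C=load("scene0")
h=cv2.cvtColor(S["color"],cv2.COLOR_BGR2HSV)
print("amber side")
for b in blobs((h[...,0]<20)&(h[...,1]>150)&(h[...,2]>30)&(h[...,2]<255)): 
    if 150<b[0][1]<430 and 200<b[0][0]<480:print(b)
print("white side")
for b in blobs((h[...,1]<30)&(h[...,2]>190)): 
    if 150<b[0][1]<430 and 200<b[0][0]<480:print(b)
h=cv2.cvtColor(C["color"],cv2.COLOR_BGR2HSV)
print("amber scene")
for b in blobs((h[...,0]<20)&(h[...,1]>90)): 
    if 200<b[0][1]<290:print(b)
print("white scene")
for b in blobs((h[...,1]<40)&(h[...,2]>150),amin=8): 
    if 200<b[0][1]<290:print(b)
a=cv2.resize(S["color"][120:250,290:410],None,fx=5,fy=4.5,interpolation=3)
a=cv2.resize(S["color"][130:250,290:400],(440,480),interpolation=3)
b=cv2.resize(S["color"][300:420,225:330],(350,400),interpolation=3)
b=cv2.copyMakeBorder(b,0,80,0,0,0)
cv2.imwrite("pics/crop1.png",np.hstack([a,b]))
a=cv2.resize(C["color"][210:390,190:360],None,fx=3.3,fy=3.3,interpolation=3)
cv2.imwrite("pics/crop2.png",a)
E
```

```text
amber side
([455.9, 170.4], [445, 160, 22, 21, 346])
([411.6, 198.6], [406, 186, 14, 26, 224])
([449.3, 192.8], [441, 188, 20, 8, 47])
([392.2, 260.3], [385, 253, 17, 13, 117])
([363.9, 280.4], [358, 267, 14, 26, 248])
([286.4, 338.6], [280, 326, 14, 25, 259])
([268.4, 359.5], [261, 345, 15, 27, 265])
([287.0, 373.5], [280, 361, 15, 25, 268])
([268.2, 396.2], [260, 383, 17, 25, 260])
white side
([344.9, 180.0], [318, 149, 55, 63, 393])
([297.9, 187.4], [226, 158, 122, 60, 1538])
([361.9, 177.9], [355, 169, 16, 20, 51])
([415.3, 180.5], [411, 177, 10, 8, 55])
([394.9, 247.4], [387, 241, 17, 14, 178])
([366.2, 262.1], [361, 258, 11, 9, 77])
([369.2, 318.5], [360, 302, 22, 27, 156])
([285.2, 320.9], [280, 316, 12, 11, 100])
([276.2, 371.5], [230, 326, 94, 89, 1490])
([267.6, 340.9], [261, 331, 18, 17, 125])
amber scene
([431.4, 225.9], [426, 216, 12, 20, 150])
([414.6, 232.8], [408, 218, 15, 28, 250])
([319.8, 230.1], [316, 228, 9, 5, 28])
([174.3, 241.2], [165, 231, 21, 20, 307])
([397.5, 238.7], [393, 230, 10, 18, 145])
([220.2, 248.1], [216, 245, 9, 6, 32])
([458.3, 261.1], [445, 251, 27, 22, 418])
([178.5, 263.6], [170, 259, 19, 8, 52])
white scene
([51.5, 214.9], [12, 201, 79, 28, 1043])
([433.2, 211.4], [430, 210, 7, 4, 22])
([414.0, 213.1], [411, 212, 7, 4, 20])
([319.6, 222.6], [317, 221, 6, 4, 19])
([418.5, 222.5], [415, 221, 7, 4, 22])
([398.6, 224.4], [396, 223, 6, 4, 23])
([281.0, 238.7], [276, 236, 11, 7, 63])
([218.9, 240.4], [216, 239, 7, 4, 23])
([429.2, 245.2], [427, 245, 6, 2, 8])
([437.9, 244.6], [435, 244, 6, 2, 10])
([317.0, 252.7], [314, 251, 7, 5, 24])
([260.6, 265.2], [212, 257, 96, 18, 253])
([474.9, 264.1], [473, 263, 5, 3, 12])
([202.4, 269.8], [199, 268, 7, 5, 26])
```

View pics/crop1.png

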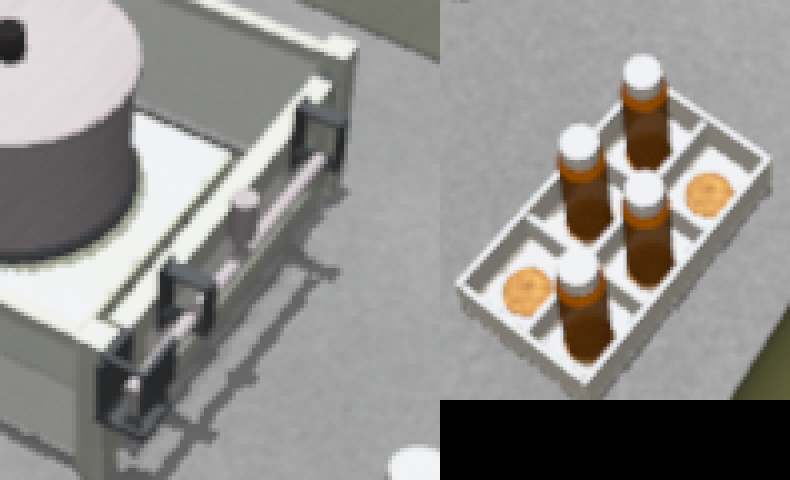

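View pics/crop2.png

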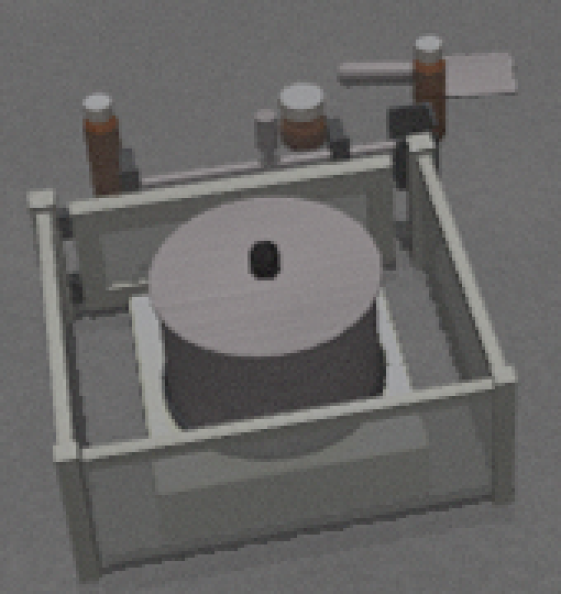

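Crop 1 shows the knob top at side (351,178), the keeper at (322,226) and the corks at (251.1,387.3) and (305.7,358.2). The rack's top corners are near (230.7,385), (324,348) and (268.5,416). Crop 2 shows the knob at scene (270,246) and the right-hand spare just in front of the hinge-side guide.

```bash
python3 - <<'E'
from h import *
S=load("side0");C=load("scene0")
r=lambda x:np.round(x,4)
for n,a,b in [("spR",(415.3,180.5),(219,240.6)),("spL",(366.2,262.1),(319.6,222.8)),("jar",(394.9,247.4),(281,238.9)),
  ("knobtop",(351,178.7),(270.3,244.5)),("knobbase",(350.2,191),(271,256)),("gate hinge top",(369.5,152),(212.5,272.5)),("gate free top",(316,213),(307,258.5)),
  ("keeper top",(322,217),(314,243)),("st0",(285.2,320.9),(414,213.3)),("guideR",(370.5,159),(229,256)),("guideL",(337.5,199),(292.5,252))]:
    X,e=tri(S,a,C,b);print(n,r(X),r(e))
for c in [(251.1,387.3),(305.7,358.2)]: print("cork",r(plane(S,*c,.005)))
for c in [(230.7,385.2),(324,348),(268.5,416.4)]: print("rack",r(plane(S,*c,.038)))
for c in [(285.2,320.9),(267,339),(286,358.5),(268,383)]: print("st",r(plane(S,*c,.1)))
E
```

```text
spR [ 0.4788 -0.3101  0.1029] 0.0019
spL [ 0.447  -0.0141  0.1032] 0.0023
jar [ 0.4306 -0.1301  0.0475] 0.002
knobtop [ 0.5915 -0.1726  0.1557] 0.0009
knobbase [ 0.5902 -0.1725  0.1146] 0.0027
gate hinge top [ 0.6272 -0.3296  0.1112] 0.0048
gate free top [ 0.6188 -0.073   0.1103] 0.0146
keeper top [ 0.5873 -0.0495  0.1367] 0.0116
st0 [0.4961 0.2427 0.144 ] 0.0269
guideR [ 0.5982 -0.2824  0.1365] 0.0051
guideL [ 0.5958 -0.1171  0.1271] 0.0045
cork [0.5078 0.3342 0.005 ]
cork [0.4525 0.2163 0.005 ]
rack [0.5328 0.3636 0.038 ]
rack [0.4244 0.1883 0.038 ]
rack [0.431  0.3707 0.038 ]
st [0.5076 0.2103 0.1   ]
st [0.5127 0.2645 0.1   ]
st [0.4557 0.277  0.1   ]
st [0.4536 0.337  0.1   ]
```

```bash
cat >> h.py <<'E'
from scipy.spatial.transform import Rotation as Ro
def rel(pos,rpy=(np.pi,0,3.1),frm=None):
    "shift (30 mm units, tool axes) and rotvec from the current (or given) pose to TCP pos,rpy"
    if frm is None:
        from cell import readout
        s=readout.sense();frm=(s["ee_pos"],s["tool_rot"])
    R0=Ro.from_euler("xyz",frm[1]);R1=Ro.from_euler("xyz",rpy)
    return np.round(R0.inv().apply(np.array(pos)-frm[0])/.03,2).tolist(),np.round((R0.inv()*R1).as_rotvec(),3).tolist()
E
python3 - <<'E'
from h import *
S=load("side0");C=load("scene0")
print(rel((.47,.275,.42)))
for n,c,z in [("brown cap",(459.5,157),.13),("powder",(173,295),.14),("beaker",(228,268),.08),("crucible",(180,383),.035)]:print(n,plane(S,*c,z).round(3))
E
```

```text
([-11.95, -7.16, -0.52], [-0.001, -0.0, -0.281])
brown cap [ 0.415 -0.426  0.13 ]
powder [0.717 0.31  0.14 ]
beaker [0.704 0.165 0.08 ]
crucible [0.621 0.417 0.035]
```

apply_moves([
  [[-11.95, -7.16, -0.5], [0, 0, -0.281]],
  [[-11.95, -7.16, -0.5], [0, 0, -0.281]],
  [[-11.95, -7.16, -0.5], [0, 0, -0.281]],
  [[-11.95, -7.16, -0.5], [0, 0, -0.281]],
  [[-11.95, -7.16, -0.5], [0, 0, -0.281]],
  [[-11.95, -7.16, -0.5], [0, 0, -0.281]],
  [[-11.95, -7.16, -0.5], [0, 0, -0.281]],
  [[-11.95, -7.16, -0.5], [0, 0, -0.281]],
  [[-11.95, -7.16, -0.5], [0, 0, -0.281]],
  [[-11.95, -7.16, -0.5], [0, 0, -0.281]],
  [[-11.95, -7.16, -0.5], [0, 0, -0.281]],
  [[-11.95, -7.16, -0.5], [0, 0, -0.281]],
])

```text
t: 1.35
ee_pos: [0.4687, 0.2772, 0.4197]
tool_rot: [3.14, -0.001, 3.103]
wrist_force: [-0.6, 1.0, -0.5]
grip_width: 0.0883
gripper_force: 0.0
```

```bash
python3 - <<'E'
from h import *
from cell import readout, eyes
s=readout.sense();print(s["t"],s["ee_pos"],s["tool_rot"],s["qvel"].round(3) if hasattr(s["qvel"],"round") else s["qvel"])
W=eyes.get_image("wrist");np.savez("wrack.npz",**W);cv2.imwrite("pics/wrack.png",W["color"])
for n,X in [("A",(.508,.334,.005)),("B",(.4525,.216,.005))]:print(n,proj(W,X))
h=cv2.cvtColor(W["color"],cv2.COLOR_BGR2HSV)
for b in blobs((h[...,0]<25)&(h[...,1]>90)&(h[...,2]>150),amin=80,amax=20000):print(b, plane(W,*b[0],.005).round(4))
E
```

```text
1.35 [0.46867372 0.27717485 0.41969326] [ 3.14041232e+00 -1.07518665e-03  3.10340912e+00] [-0.008 -0.     0.003 -0.001  0.003  0.002  0.002]
A (np.float64(374.550870391579), np.float64(235.7663707551696))
B (np.float64(249.59078472723112), np.float64(183.68522611435174))
([246.0, 180.4], [238, 172, 18, 19, 117]) [0.4493 0.2129 0.005 ]
([373.6, 237.6], [358, 223, 32, 30, 768]) [0.5098 0.3331 0.005 ]
([621.9, 379.2], [619, 370, 6, 20, 85]) [0.678  0.5999 0.005 ]
```

View pics/wrack.png

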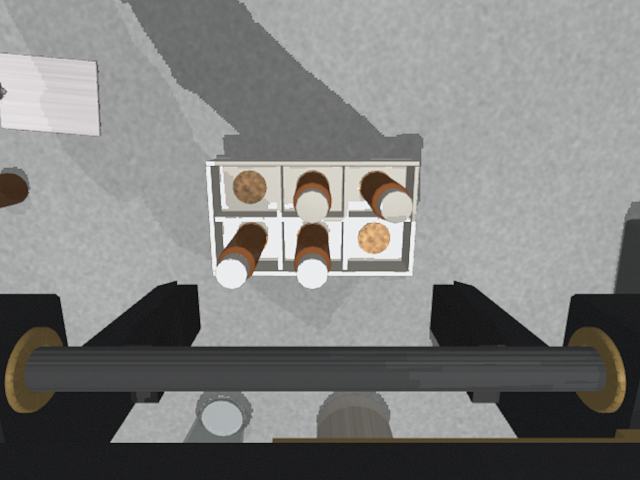

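The wrist view shows cork B at about (250,187) and cork A at (374,238). The other four cells hold stored bottles.

```bash
python3 - <<'E'
from h import *
W=load("wrack");S=load("side0")
print("A",tri(S,(251.1,387.3),W,(373.8,237.6)),plane(W,373.8,237.6,.005))
print("B",tri(S,(305.7,358.2),W,(249.8,186.8)),plane(W,249.8,186.8,.005))
# rack top corners
for c in [(208,162),(419,163),(412,274)]: print(plane(W,*c,.038).round(4))
print(rel((.447,-.014,.36)))
E
```

```text
A (array([0.50966653, 0.33345412, 0.00221395]), np.float64(0.0017833100587121957)) [0.50982577 0.33326227 0.005     ]
B (array([ 0.45535764,  0.21429384, -0.00145381]), np.float64(0.0022690224919687443)) [0.45545111 0.21596614 0.005     ]
[0.4286 0.1872 0.038 ]
[0.4364 0.3675 0.038 ]
[0.5369 0.3637 0.038 ]
([0.35, -9.73, 1.98], [0.001, -0.001, 0.004])
```

apply_moves([
  [[0.3, -9.7, 2.0], [0, 0, 0]],
  [[0.3, -9.7, 2.0], [0, 0, 0]],
  [[0.3, -9.7, 2.0], [0, 0, 0]],
  [[0.3, -9.7, 2.0], [0, 0, 0]],
  [[0.3, -9.7, 2.0], [0, 0, 0]],
  [[0.3, -9.7, 2.0], [0, 0, 0]],
  [[0.3, -9.7, 2.0], [0, 0, 0]],
  [[0.3, -9.7, 2.0], [0, 0, 0]],
  [[0.3, -9.7, 2.0], [0, 0, 0]],
])

```text
t: 2.3
ee_pos: [0.4493, -0.0128, 0.36]
tool_rot: [3.14, 0.001, 3.104]
wrist_force: [-0.2, 1.5, 0.4]
grip_width: 0.0885
gripper_force: 0.0
```

```bash
python3 - <<'E'
from h import *
from cell import readout, eyes
s=readout.sense();print(s["t"],s["ee_pos"],s["tool_rot"])
W=eyes.get_image("wrist");np.savez("wL.npz",**W);cv2.imwrite("pics/wL.png",W["color"])
print(proj(W,(.447,-.014,.105)))
h=cv2.cvtColor(W["color"],cv2.COLOR_BGR2HSV)
S=load("side0")
for b in blobs((h[...,1]<25)&(h[...,2]>215),amin=150,amax=20000):
  if b[0][1]<300: print(b, plane(W,*b[0],.105).round(4),tri(S,(366.2,261.2),W,b[0]))
print(rel((.447,-.014,.215)))
E
```

```text
2.3 [ 0.44933524 -0.0128425   0.36004827] [3.13996816e+00 1.22945687e-03 3.10353936e+00]
(np.float64(313.02142460956156), np.float64(238.02397526137003))
([397.2, 93.2], [343, 51, 99, 93, 6309]) [0.369  0.0339 0.105 ] (array([0.39833059, 0.0296182 , 0.18369846]), np.float64(0.05274798341525002))
([150.7, 203.6], [123, 177, 56, 55, 2364]) [ 0.4232 -0.1054  0.105 ] (array([ 0.48513225, -0.16987353, -0.09721375]), np.float64(0.06668453286245006))
([602.8, 221.9], [565, 178, 75, 132, 2406]) [0.4439 0.1533 0.105 ] (array([0.41126721, 0.06824265, 0.22533295]), np.float64(0.004158269620804731))
([0.08, -0.05, 4.84], [0.002, 0.001, 0.004])
```

View pics/wL.png

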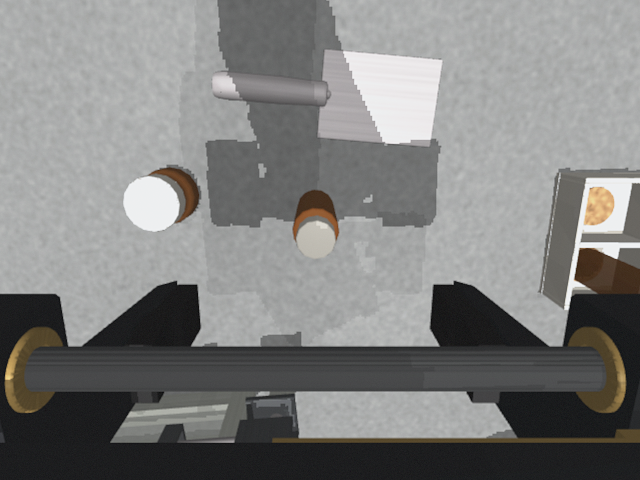

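The spare's cap is centred at (315.5,239), within 3 px of where I predicted it. Descending to grasp.

apply_moves([
  [[0.06, 0, 1.6], [0, 0, 0]],
  [[0.06, 0, 3.2], [0, 0, 0]],
  [[0.06, 0, 4.4], [0, 0, 0]],
  [[0.06, 0, 4.83], [0, 0, 0]],
  [[0.06, 0, 4.83], [0, 0, 0]],
])

```text
t: 2.85
ee_pos: [0.4471, -0.0127, 0.2132]
tool_rot: [3.141, -0.003, 3.104]
wrist_force: [-0.0, -0.9, 0.5]
grip_width: 0.0879
gripper_force: 0.0
```

apply_moves([
  [[0, 0, 0], [0, 0, 0]],
  [[0, 0, 0], [0, 0, 0]],
  [[0, 0, 0], [0, 0, 0]],
  [[0, 0, 0], [0, 0, 0]],
  [[0, 0, 0], [0, 0, 0]],
  [[0, 0, 0], [0, 0, 0]],
  [[0, 0, 0], [0, 0, 0]],
  [[0, 0, 0], [0, 0, 0]],
], grip=0, force=15)

```text
t: 3.65
ee_pos: [0.4472, -0.015, 0.2148]
tool_rot: [3.141, 0.0, 3.1]
wrist_force: [-1.3, -1.2, -0.6]
grip_width: 0.0298
gripper_force: 14.7
```

```bash
python3 -c "
from h import *
W=load('wL');p=plane(W,315.5,239,.105);print(p)
from cell import readout
s=readout.sense();print(s['ee_pos'],s['tool_rot'])
print(rel((.4545,.216,.365)))"
```

```text
[ 0.44764354 -0.01258183  0.105     ]
[ 0.44716529 -0.01498389  0.21479565] [3.14144681e+00 4.03610164e-05 3.09970964e+00]
([0.08, 7.7, -5.01], [0.0, 0.0, -0.0])
```

apply_moves([
  [[0, 0, -1.6], [0, 0, 0]],
  [[0, 0, -3.2], [0, 0, 0]],
  [[0, 0.6, -4.6], [0, 0, 0]],
  [[0.07, 2.0, -5.0], [0, 0, 0]],
  [[0.07, 3.5, -5.0], [0, 0, 0]],
  [[0.07, 5.0, -5.0], [0, 0, 0]],
  [[0.07, 6.4, -5.0], [0, 0, 0]],
  [[0.07, 7.3, -5.0], [0, 0, 0]],
  [[0.07, 7.67, -5.0], [0, 0, 0]],
  [[0.07, 7.67, -5.0], [0, 0, 0]],
  [[0.07, 7.67, -5.0], [0, 0, 0]],
])

```text
t: 4.75
ee_pos: [0.4546, 0.2131, 0.3645]
tool_rot: [-3.139, -0.001, 3.098]
wrist_force: [0.1, -0.8, -1.1]
grip_width: 0.0295
gripper_force: 14.7
```

```bash
python3 -c "
from h import *
from cell import readout,eyes
s=readout.sense();print(s['ee_pos'],s['tool_rot'],s['grip_width'])
print(rel((.4545,.216,.2205)))
S=eyes.get_image('side');a=S['color']
W=eyes.get_image('wrist');b=W['color']
cv2.imwrite('pics/hold1.png',cv2.resize(np.hstack([cv2.resize(a[200:440,200:440],(400,400)),cv2.resize(b[80:400,160:480],(400,400))]),None,fx=1,fy=1))
"
```

```text
[0.45464694 0.21311535 0.36446172] [-3.13920662e+00 -9.43431063e-04  3.09796058e+00] 0.02951047057259387
([0.0, 0.11, 4.8], [-0.002, -0.001, -0.002])
```

View pics/hold1.png

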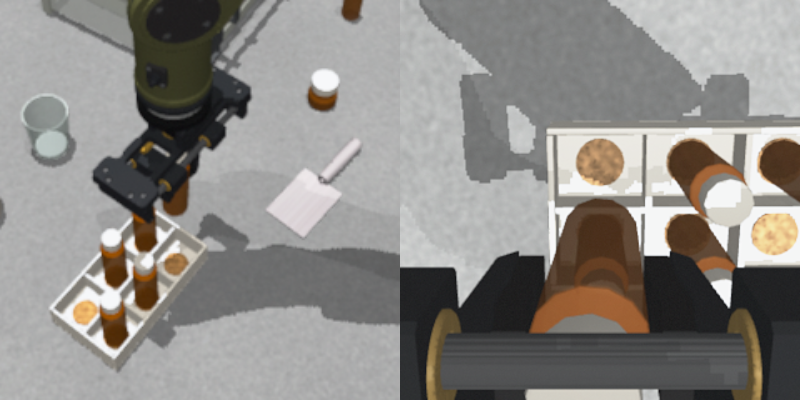

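The bottle hangs upright in the gripper, above cork B. Lowering it now.

apply_moves([
  [[0, 0.07, 1.5], [0, 0, 0]],
  [[0, 0.07, 3.0], [0, 0, 0]],
  [[0, 0.07, 4.2], [0, 0, 0]],
  [[0, 0.07, 4.6], [0, 0, 0]],
  [[0, 0.07, 4.8], [0, 0, 0]],
  [[0, 0.07, 4.8], [0, 0, 0]],
  [[0, 0.07, 4.8], [0, 0, 0]],
])

```text
t: 5.55
ee_pos: [0.4554, 0.2171, 0.2222]
tool_rot: [3.14, 0.002, 3.099]
wrist_force: [-0.4, 0.9, -0.4]
grip_width: 0.0298
gripper_force: 14.7
```

apply_moves([
  [[0, 0, 0], [0, 0, 0]],
  [[0, 0, 0], [0, 0, 0]],
  [[0, 0, 0], [0, 0, 0]],
  [[0, 0, 0], [0, 0, 0]],
  [[0, 0, -0.5], [0, 0, 0]],
  [[0, 0, -1.5], [0, 0, 0]],
  [[0, 0, -3], [0, 0, 0]],
  [[0, 0, -4.5], [0, 0, 0]],
  [[0, 0, -4.8], [0, 0, 0]],
  [[0, 0, -4.8], [0, 0, 0]],
], grip=0.46)

```text
t: 6.55
ee_pos: [0.4551, 0.2172, 0.3663]
tool_rot: [3.14, 0.003, 3.099]
wrist_force: [0.3, -0.4, -1.0]
grip_width: 0.0409
gripper_force: 0.0
```

```bash
python3 -c "
from h import *
from cell import readout,eyes
s=readout.sense();print(s['ee_pos'],s['tool_rot'],s['grip_width'])
W=eyes.get_image('wrist');np.savez('w2.npz',**W)
h=cv2.cvtColor(W['color'],cv2.COLOR_BGR2HSV)
for b in blobs((h[...,0]<20)&(h[...,1]>110)&(h[...,2]>50),amin=150,amax=20000):
  print(b)
for X in [(.4545,.216,.109),(.4545,.216,.086)]: print(proj(W,X))
cv2.imwrite('pics/place1.png',W['color'])
print(rel((.479,-.31,.36),(np.pi,0,-2.98)))
"
```

```text
[0.45507892 0.2171503  0.36629271] [3.13964613 0.00324046 3.09934217] 0.040884453689641595
([316.1, 209.7], [295, 189, 47, 54, 1191])
([388.3, 238.2], [365, 189, 62, 115, 2692])
([469.4, 213.5], [438, 189, 80, 64, 1924])
([312.5, 278.6], [291, 252, 43, 60, 1327])
(np.float64(313.002975313909), np.float64(239.0738828093814))
(np.float64(313.0704947436777), np.float64(229.6633326594436))
([-1.55, -17.51, 0.16], [0.0, 0.001, -0.204])
```

View pics/place1.png

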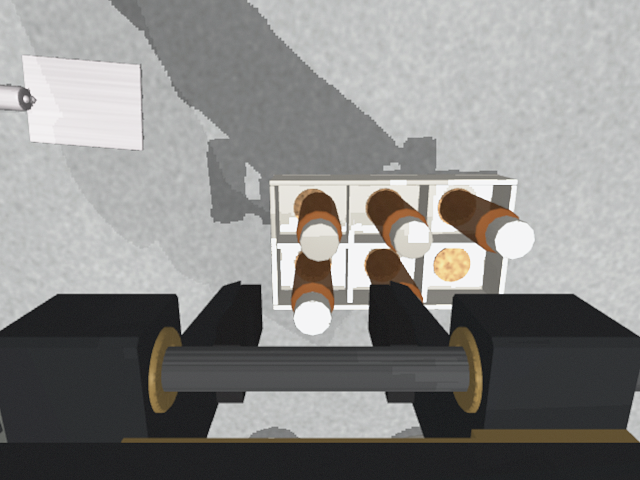

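The bottle stands in cell B with its cap at (319,242), about 4 mm from centre, and the neighbouring bottles are unmoved. Next is the right-hand spare.

apply_moves([
  [[-1.55, -17.5, 0.2], [0, 0, -0.2]],
  [[-1.55, -17.5, 0.2], [0, 0, -0.2]],
  [[-1.55, -17.5, 0.2], [0, 0, -0.2]],
  [[-1.55, -17.5, 0.2], [0, 0, -0.2]],
  [[-1.55, -17.5, 0.2], [0, 0, -0.2]],
  [[-1.55, -17.5, 0.2], [0, 0, -0.2]],
  [[-1.55, -17.5, 0.2], [0, 0, -0.2]],
  [[-1.55, -17.5, 0.2], [0, 0, -0.2]],
  [[-1.55, -17.5, 0.2], [0, 0, -0.2]],
  [[-1.55, -17.5, 0.2], [0, 0, -0.2]],
  [[-1.55, -17.5, 0.2], [0, 0, -0.2]],
  [[-1.55, -17.5, 0.2], [0, 0, -0.2]],
  [[-1.55, -17.5, 0.2], [0, 0, -0.2]],
  [[-1.55, -17.5, 0.2], [0, 0, -0.2]],
], grip=1)

```text
t: 8.0
ee_pos: [0.4794, -0.3073, 0.3577]
tool_rot: [3.139, -0.001, -2.98]
wrist_force: [-0.0, 0.5, -0.1]
grip_width: 0.0882
gripper_force: 0.0
```

```bash
python3 -c "
from h import *
from cell import readout,eyes
s=readout.sense();print(s['ee_pos'],s['tool_rot'],s['grip_width'])
W=eyes.get_image('wrist');np.savez('w3.npz',**W)
print(proj(W,(.479,-.31,.105)))
h=cv2.cvtColor(W['color'],cv2.COLOR_BGR2HSV)
print('amber',[b for b in blobs((h[...,0]<20)&(h[...,1]>110)&(h[...,2]>50),amin=150,amax=20000)])
S=load('side0')
for b in blobs((h[...,1]<25)&(h[...,2]>190),amin=150,amax=20000):
  if b[0][1]<320: print(b,plane(W,*b[0],.105).round(4),tri(S,(415.3,180.0),W,b[0]))
"
```

```text
[ 0.47939544 -0.30734421  0.3576547 ] [ 3.13887186e+00 -1.42612468e-03 -2.98029242e+00] 0.08823390477273653
(np.float64(310.5397276667747), np.float64(242.8853200851747))
amber [([125.9, 102.8], [70, 51, 102, 103, 6896]), ([535.3, 186.5], [517, 163, 52, 56, 1206]), ([313.9, 213.5], [291, 194, 46, 51, 1060]), ([623.8, 436.8], [602, 429, 38, 14, 170])]
([15.7, 9.8], [0, 0, 37, 26, 329]) [ 0.3828 -0.4752  0.105 ] (array([ 0.43466525, -0.34324476,  0.17156969]), np.float64(0.16149930549919728))
([58.0, 4.3], [46, 0, 30, 14, 181]) [ 0.3768 -0.4543  0.105 ] (array([ 0.43305044, -0.34862575,  0.15633694]), np.float64(0.1548196995620708))
([129.7, 4.1], [116, 0, 28, 11, 170]) [ 0.371  -0.4189  0.105 ] (array([ 0.42976943, -0.34506362,  0.14234827]), np.float64(0.14137169155432028))
([589.9, 9.6], [570, 0, 37, 19, 278]) [ 0.3362 -0.1903  0.105 ] (array([ 0.40812008, -0.23034276,  0.20404776]), np.float64(0.0812565067813727))
([588.9, 68.9], [519, 10, 121, 108, 3376]) [ 0.363  -0.1817  0.105 ] (array([ 0.41500054, -0.22639146,  0.19942699]), np.float64(0.06509650049601275))
([228.9, 26.2], [22
[... 1967 characters left out ...]
.3974  0.105 ] (array([ 0.5270238 , -0.44401454, -0.0317806 ]), np.float64(0.001419056638377301))
([314.1, 244.8], [296, 227, 38, 37, 1099]) [ 0.4798 -0.3078  0.105 ] (array([ 0.47920767, -0.30785317,  0.1057385 ]), np.float64(0.000759536621626742))
([182.0, 255.2], [156, 234, 42, 49, 776]) [ 0.4983 -0.3826  0.105 ] (array([ 0.5236764 , -0.40889336,  0.0068498 ]), np.float64(0.018198982406252825))
([157.4, 266.8], [144, 260, 22, 16, 150]) [ 0.5077 -0.3962  0.105 ] (array([ 0.53795604, -0.43307748, -0.01361032]), np.float64(0.03147987179536596))
([223.2, 308.4], [200, 291, 45, 42, 842]) [ 0.5278 -0.3555  0.105 ] (array([ 0.51656451, -0.35555869,  0.07208396]), np.float64(0.04943690012804903))
```

apply_moves([
  [[0, 0, 1.5], [0, 0, 0]],
  [[0, 0, 3.0], [0, 0, 0]],
  [[0, 0, 4.3], [0, 0, 0]],
  [[0, 0, 4.78], [0, 0, 0]],
  [[0, 0, 4.78], [0, 0, 0]],
])

```text
t: 8.55
ee_pos: [0.4792, -0.3078, 0.214]
tool_rot: [3.139, -0.003, -2.981]
wrist_force: [-0.2, -0.1, -0.6]
grip_width: 0.088
gripper_force: 0.0
```

apply_moves([
  [[0, 0, 0], [0, 0, 0]],
  [[0, 0, 0], [0, 0, 0]],
  [[0, 0, 0], [0, 0, 0]],
  [[0, 0, 0], [0, 0, 0]],
  [[0, 0, 0], [0, 0, 0]],
  [[0, 0, 0], [0, 0, 0]],
  [[0, 0, 0], [0, 0, 0]],
  [[0, 0, 0], [0, 0, 0]],
], grip=0, force=15)

```text
t: 9.35
ee_pos: [0.4793, -0.3093, 0.2153]
tool_rot: [3.141, -0.0, -2.983]
wrist_force: [-0.2, 0.3, 0.6]
grip_width: 0.0298
gripper_force: 14.8
```

apply_moves([
  [[0, 0, -1.5], [0, 0, 0]],
  [[0, 0, -3.0], [0, 0, 0]],
  [[0, 0, -4.5], [0, 0, 0]],
  [[0, 0, -5.5], [0, 0, 0]],
  [[0, 0, -5.5], [0, 0, 0]],
])

```text
t: 9.85
ee_pos: [0.4806, -0.3097, 0.3846]
tool_rot: [-3.137, 0.007, -2.984]
wrist_force: [0.7, -0.3, -0.4]
grip_width: 0.0295
gripper_force: 14.9
```

```bash
python3 -c "
from h import *
from cell import readout,eyes
s=readout.sense();print(s['ee_pos'],s['tool_rot'],s['grip_width'])
print(rel((.5095,.3335,.38)))
"
```

```text
[ 0.48055503 -0.30965089  0.38462987] [-3.13673375  0.00694884 -2.98376559] 0.029489801527026533
([-4.32, 21.02, 0.08], [-0.004, 0.007, 0.199])
```

apply_moves([
  [[-4.3, 21.0, 0.0], [0, 0, 0.2]],
  [[-4.3, 21.0, 0.0], [0, 0, 0.2]],
  [[-4.3, 21.0, 0.0], [0, 0, 0.2]],
  [[-4.3, 21.0, 0.0], [0, 0, 0.2]],
  [[-4.3, 21.0, 0.0], [0, 0, 0.2]],
  [[-4.3, 21.0, 0.0], [0, 0, 0.2]],
  [[-4.3, 21.0, 0.0], [0, 0, 0.2]],
  [[-4.3, 21.0, 0.0], [0, 0, 0.2]],
  [[-4.3, 21.0, 0.0], [0, 0, 0.2]],
  [[-4.3, 21.0, 0.0], [0, 0, 0.2]],
  [[-4.3, 21.0, 0.0], [0, 0, 0.2]],
  [[-4.3, 21.0, 0.0], [0, 0, 0.2]],
  [[-4.3, 21.0, 0.0], [0, 0, 0.2]],
  [[-4.3, 21.0, 0.0], [0, 0, 0.2]],
  [[-4.3, 21.0, 0.0], [0, 0, 0.2]],
  [[-4.3, 21.0, 0.0], [0, 0, 0.2]],
  [[-4.3, 21.0, 0.0], [0, 0, 0.2]],
])

```text
t: 11.55
ee_pos: [0.5079, 0.331, 0.3799]
tool_rot: [-3.139, -0.0, 3.097]
wrist_force: [0.7, -0.0, -0.8]
grip_width: 0.029
gripper_force: 14.9
```

```bash
python3 -c "
from h import *
from cell import readout,eyes
for i in range(4):
  s=readout.sense();print(s['ee_pos'],s['tool_rot'],s['grip_width'],rel((.5095,.3335,.2205)))
  eyes.get_image('wrist')
"
```

```text
[0.50791885 0.33101206 0.37994838] [-3.13945453e+00 -3.67889477e-04  3.09721080e+00] 0.029019589053599006 ([-0.05, 0.1, 5.31], [-0.002, -0.0, -0.003])
[0.50793014 0.33120682 0.38014098] [-3.14004202e+00 -2.13986303e-04  3.09724214e+00] 0.029534762480147924 ([-0.05, 0.09, 5.32], [-0.002, -0.0, -0.003])
[0.50788321 0.33152376 0.38032822] [-3.14059521e+00 -2.33313965e-05  3.09755364e+00] 0.029741010195855403 ([-0.05, 0.07, 5.33], [-0.001, -0.0, -0.002])
[0.50780705 0.33184849 0.38044919] [-3.14100386e+00  1.13524834e-04  3.09802356e+00] 0.02931434580755049 ([-0.05, 0.06, 5.33], [-0.001, 0.0, -0.002])
```

apply_moves([
  [[-0.05, 0.03, 1.5], [0, 0, 0]],
  [[-0.05, 0.03, 3.0], [0, 0, 0]],
  [[-0.05, 0.03, 4.2], [0, 0, 0]],
  [[-0.05, 0.03, 5.0], [0, 0, 0]],
  [[-0.05, 0.03, 5.32], [0, 0, 0]],
  [[-0.05, 0.03, 5.32], [0, 0, 0]],
  [[-0.05, 0.03, 5.32], [0, 0, 0]],
])

```text
t: 12.45
ee_pos: [0.5094, 0.334, 0.2217]
tool_rot: [3.141, 0.001, 3.099]
wrist_force: [-0.1, 0.3, -1.3]
grip_width: 0.0295
gripper_force: 15.0
```

apply_moves([
  [[0, 0, 0], [0, 0, 0]],
  [[0, 0, 0], [0, 0, 0]],
  [[0, 0, 0], [0, 0, 0]],
  [[0, 0, 0], [0, 0, 0]],
  [[0, 0, -0.5], [0, 0, 0]],
  [[0, 0, -1.5], [0, 0, 0]],
  [[0, 0, -3], [0, 0, 0]],
  [[0, 0, -4.5], [0, 0, 0]],
  [[0, 0, -6.0], [0, 0, 0]],
  [[0, 0, -6.5], [0, 0, 0]],
  [[0, 0, -6.5], [0, 0, 0]],
], grip=0.46)

```text
t: 13.55
ee_pos: [0.5092, 0.3344, 0.4199]
tool_rot: [3.137, 0.005, 3.1]
wrist_force: [0.6, -0.2, -0.6]
grip_width: 0.0404
gripper_force: 0.0
```

```bash
python3 -c "
from h import *
from cell import readout,eyes
s=readout.sense();print(s['ee_pos'],s['tool_rot'],s['grip_width'])
W=eyes.get_image('wrist');np.savez('w4.npz',**W)
S=eyes.get_image('side');np.savez('s4.npz',**S)
print('A',proj(W,(.5095,.3335,.109)),proj(S,(.5095,.3335,.109)));print('B',proj(W,(.456,.220,.109)),proj(S,(.4545,.216,.109)))
for n,I in (('W',W),('S',S)):
  h=cv2.cvtColor(I['color'],cv2.COLOR_BGR2HSV)
  for b in blobs((h[...,1]<25)&(h[...,2]>190),amin=50,amax=2500):
    if b[0][1]<420 and 30<b[0][0]<600: print(n,b)
cv2.imwrite('pics/place2.png',np.hstack([cv2.resize(S['color'][280:430,210:345],(405,450)),cv2.resize(W['color'][100:400,150:410],(390,450))]))
"
```

```text
[0.50924253 0.33443088 0.41989383] [3.13691669 0.00545192 3.09964341] 0.040407138321795856
A (np.float64(312.349506433335), np.float64(219.56006670130716)) (np.float64(245.89312736846497), np.float64(363.9723672113142))
B (np.float64(142.14643559160726), np.float64(149.8524992865634)) (np.float64(304.47352262961607), np.float64(333.7933159133251))
W ([266.7, 9.7], [250, 0, 36, 22, 267])
W ([345.6, 8.7], [336, 0, 21, 17, 121])
W ([430.8, 14.4], [427, 6, 8, 16, 57])
W ([287.8, 23.0], [280, 13, 15, 19, 101])
W ([379.4, 37.6], [372, 33, 13, 11, 61])
W ([282.9, 39.8], [277, 35, 13, 12, 59])
W ([525.6, 85.7], [521, 79, 12, 12, 61])
W ([540.2, 107.1], [534, 100, 14, 15, 58])
W ([528.4, 107.3], [522, 104, 14, 9, 63])
W ([312.0, 138.9], [282, 118, 61, 50, 1641])
W ([427.0, 139.7], [416, 120, 23, 36, 288])
W ([548.9, 131.1], [542, 126, 13, 12, 59])
W ([505.4, 140.2], [500, 130, 13, 22, 151])
W ([311.6, 148.7], [295, 132, 34, 34, 869])
W ([463.6, 148.7], [456, 142, 17, 12, 77])
W ([469.9, 156.9], [458, 145, 22, 18, 110])
W ([489.6, 155.5], [481, 148, 19, 16, 113])
W ([524.6, 166.4], [520, 161, 
[... 1208 characters left out ...]
([420.0, 123.8], [378, 105, 79, 35, 833])
S ([364.8, 138.2], [348, 132, 32, 13, 123])
S ([323.7, 187.1], [275, 149, 98, 69, 1514])
S ([361.9, 178.1], [354, 169, 17, 21, 59])
S ([394.9, 247.4], [387, 241, 17, 14, 183])
S ([404.3, 294.4], [392, 283, 24, 24, 164])
S ([172.0, 312.1], [155, 300, 37, 18, 143])
S ([381.9, 320.9], [360, 301, 45, 41, 964])
S ([285.3, 320.8], [280, 316, 12, 11, 101])
S ([299.2, 345.7], [275, 326, 49, 39, 410])
S ([249.5, 362.5], [242, 351, 19, 19, 92])
S ([298.6, 367.9], [293, 355, 15, 27, 102])
S ([264.0, 374.9], [253, 363, 25, 22, 187])
S ([180.6, 385.7], [166, 372, 28, 27, 394])
S ([247.9, 395.2], [230, 374, 42, 41, 195])
S ([280.8, 388.3], [275, 375, 20, 29, 114])
```

View pics/place2.png

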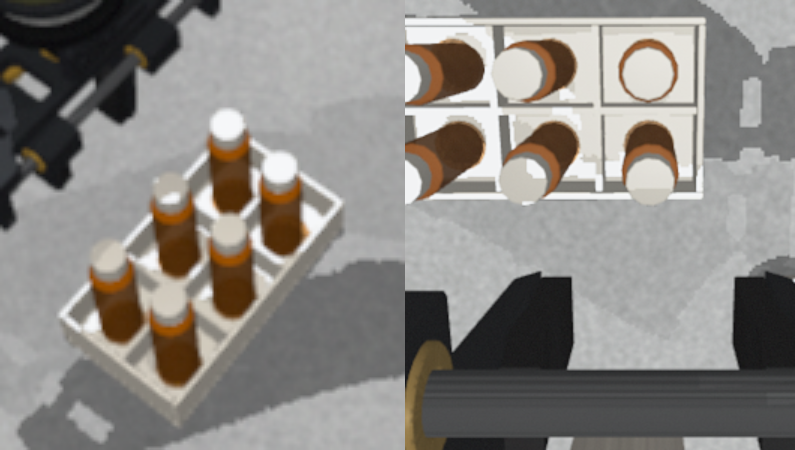

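All six bottles stand upright in the rack. In the wrist image, the second spare's cap is centred in its cell at (311.6,148.7). Now the gate.

```bash
python3 -c "
from h import *
print(rel((.56,-.10,.40),(np.pi,0,-3.11)))
print(rel((.56,-.19,.38),(np.pi,0,-3.11),((.56,-.10,.40),(np.pi,0,-3.11))))"
```

```text
([-2.31, -14.37, 0.54], [-0.0, -0.0, -0.073])
([0.09, -3.0, 0.67], [0.0, 0.0, 0.0])
```

apply_moves([
  [[-2.3, -14.4, 0.6], [0, 0, -0.073]],
  [[-2.3, -14.4, 0.6], [0, 0, -0.073]],
  [[-2.3, -14.4, 0.6], [0, 0, -0.073]],
  [[-2.3, -14.4, 0.6], [0, 0, -0.073]],
  [[-2.3, -14.4, 0.6], [0, 0, -0.073]],
  [[-2.3, -14.4, 0.6], [0, 0, -0.073]],
  [[-2.3, -14.4, 0.6], [0, 0, -0.073]],
  [[-2.3, -14.4, 0.6], [0, 0, -0.073]],
  [[-2.3, -14.4, 0.6], [0, 0, -0.073]],
  [[-2.3, -14.4, 0.6], [0, 0, -0.073]],
  [[-2.3, -14.4, 0.6], [0, 0, -0.073]],
  [[-2.3, -14.4, 0.6], [0, 0, -0.073]],
  [[-2.3, -14.4, 0.6], [0, 0, -0.073]],
  [[-2.3, -14.4, 0.6], [0, 0, -0.073]],
])

```text
t: 15.05
ee_pos: [0.5598, -0.0991, 0.3978]
tool_rot: [3.141, -0.0, -3.108]
wrist_force: [0.8, 0.3, 0.3]
grip_width: 0.0408
gripper_force: 0.0
```

```bash
python3 -c "
from h import *
from cell import eyes
W=eyes.get_image('wrist');np.savez('g1.npz',**W);print(proj(W,(.5915,-.1726,.157)))"
```

```text
(np.float64(184.54690389292367), np.float64(298.79120663902785))
```

apply_moves([
  [[0.1, -1.5, 0.3], [0, 0, 0]],
  [[0.1, -3, 0.7], [0, 0, 0]],
  [[0.1, -3, 0.7], [0, 0, 0]],
  [[0.1, -3, 0.7], [0, 0, 0]],
  [[0.1, -3, 0.7], [0, 0, 0]],
])

```text
t: 15.6
ee_pos: [0.56, -0.1889, 0.3771]
tool_rot: [3.14, 0.001, -3.108]
wrist_force: [-0.6, 0.2, -0.4]
grip_width: 0.0405
gripper_force: 0.0
```

```bash
python3 -c "
from h import *
from cell import eyes,readout
W=eyes.get_image('wrist');np.savez('g2.npz',**W);print(proj(W,(.5915,-.1726,.157)))
V=load('g1')
a=cv2.resize(V['color'][100:350,100:500],(800,500))[:300*500//300]
cv2.imwrite('pics/gate.png',np.vstack([cv2.resize(V['color'][130:330,60:592],(798,300),interpolation=3),cv2.resize(W['color'][130:330,60:592],(798,300),interpolation=3)]))
print(readout.sense()['ee_pos'])
"
```

```text
(np.float64(344.79425772607027), np.float64(319.08644173194705))
[ 0.56006766 -0.18863848  0.37728168]
```

View pics/gate.png

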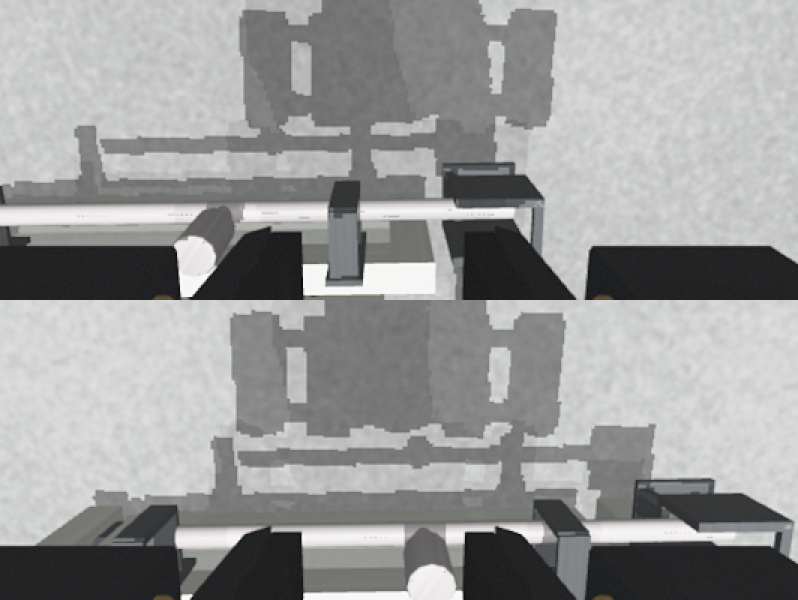

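The upper view has the knob top at wrist pixel (192,300.7) and the lower view has it at (347.3,318.7). The bright rod runs nearly level in both. Triangulating the knob and measuring the gate's direction from the rod.

```bash
python3 - <<'E'
from h import *
V=load("g1");W=load("g2");S=load("side0")
print(tri(V,(192,300.7),W,(347.3,318.7)),tri(S,(351,178),W,(347.3,318.7)),plane(V,192,300.7,.157),plane(W,347.3,318.7,.157))
for I,cols,v0 in ((V,[80,110,140,170,240,260,330,345],271),(W,[190,210,230,280,300,350,380,400,480],286)):
    P=[]
    for u in cols:
        c=I["color"][v0-14:v0+14,u].astype(int);m=(c.min(1)>200);r=np.flatnonzero(m)
        if len(r)>3: P.append(plane(I,u,v0-14+r.mean(),.105)[:2]); print(u,r.min()+v0-14,r.max()+v0-14,P[-1].round(4))
    P=np.array(P);k=np.polyfit(P[:,1],P[:,0],1);print("slope dx/dy",k,"x at y=-.17",np.polyval(k,-.17))
E
```

```text
(array([ 0.59531643, -0.17056094,  0.14959387]), np.float64(0.0009158288280099576)) (array([ 0.59094301, -0.17143861,  0.15854858]), np.float64(0.0008144982258319391)) [ 0.59253045 -0.16842043  0.157     ] [ 0.59123784 -0.17130429  0.157     ]
80 269 279 [ 0.5982 -0.2606]
110 269 278 [ 0.5972 -0.2399]
140 268 278 [ 0.5961 -0.2191]
170 268 278 [ 0.5954 -0.1984]
240 268 276 [ 0.5931 -0.1501]
260 267 276 [ 0.592  -0.1363]
330 266 275 [ 0.59   -0.0881]
345 266 275 [ 0.5896 -0.0778]
slope dx/dy [-0.04763931  0.58579852] x at y=-.17 0.593897206115015
190 284 294 [ 0.5987 -0.2685]
210 284 294 [ 0.5983 -0.2556]
280 283 293 [ 0.5962 -0.2105]
300 282 292 [ 0.595  -0.1976]
480 279 290 [ 0.5896 -0.0818]
slope dx/dy [-0.04979491  0.58545896] x at y=-.17 0.5939240932334894
```

```bash
python3 -c "
from h import *
print(rel((.5925,-.1705,.287),(np.pi,0,-3.093)))"
```

```text
([-1.1, 0.56, 3.01], [0.001, 0.001, -0.014])
```

apply_moves([
  [[-1.1, 0.56, 0], [0, 0, -0.015]],
  [[-1.1, 0.56, 0], [0, 0, -0.015]],
  [[-1.1, 0.56, 1.0], [0, 0, -0.015]],
  [[-1.1, 0.56, 2.0], [0, 0, -0.015]],
  [[-1.1, 0.56, 2.6], [0, 0, -0.015]],
  [[-1.1, 0.56, 3.0], [0, 0, -0.015]],
  [[-1.1, 0.56, 3.0], [0, 0, -0.015]],
  [[-1.1, 0.56, 3.0], [0, 0, -0.015]],
])

```text
t: 16.45
ee_pos: [0.5925, -0.1723, 0.2876]
tool_rot: [3.142, 0.001, -3.095]
wrist_force: [0.2, 0.3, -0.2]
grip_width: 0.0402
gripper_force: 0.0
```

apply_moves([
  [[0, 0, 0], [0, 0, 0]],
  [[0, 0, 0], [0, 0, 0]],
  [[0, 0, 0], [0, 0, 0]],
  [[0, 0, 0], [0, 0, 0]],
  [[0, 0, 0], [0, 0, 0]],
  [[0, 0, 0], [0, 0, 0]],
], grip=0, force=12)

```text
t: 17.05
ee_pos: [0.5925, -0.1725, 0.2875]
tool_rot: [3.141, 0.001, -3.095]
wrist_force: [-0.9, 1.3, 6.8]
grip_width: 0.0176
gripper_force: 12.0
```

apply_moves([
  [[0, 0, 0], [0, 0, 0]],
  [[0, 0, 0], [0, 0, 0]],
  [[0, 0, -0.1], [0, 0, 0]],
  [[0, 0, -0.2], [0, 0, 0]],
  [[0, 0, -0.3], [0, 0, 0]],
  [[0, 0, -0.4], [0, 0, 0]],
  [[0, 0, -0.5], [0, 0, 0]],
  [[0, 0, -0.58], [0, 0, 0]],
  [[0, 0, -0.58], [0, 0, 0]],
  [[0, 0, -0.58], [0, 0, 0]],
  [[0, 0, -0.58], [0, 0, 0]],
], force=35)

```text
t: 18.15
ee_pos: [0.5921, -0.1728, 0.3041]
tool_rot: [3.141, 0.0, -3.095]
wrist_force: [1.8, 1.9, -0.7]
grip_width: 0.0168
gripper_force: 35.0
```

```bash
python3 - <<'E'
from h import *
from cell import readout,eyes
for i in range(3):
    s=readout.sense();print(np.round(s['ee_pos'],4),np.round(s['wrist_force'],1),s['gripper_force']);W=eyes.get_image('wrist')
np.savez('g3.npz',**W)
I=W
P=[]
for u in (150,180,200,225,440,460,480,500):
    p=proj(W,(.5858-.0487*0,0,.105))
    c=I["color"][150:400,u].astype(int);r=np.flatnonzero(c.min(1)>200)
    print(u,[ (g[0]+150,g[-1]+150) for g in np.split(r,np.flatnonzero(np.diff(r)>1)+1) if len(g)>6])
for z in (.105,.122):
    print(z,[np.round(proj(W,(.5857-.0487*y,y,z)),1).tolist() for y in (-.23,-.2,-.14,-.1)])
E
```

```text
[ 0.5921 -0.1728  0.3041] [ 1.8  1.9 -0.7] 34.999414421617985
[ 0.5921 -0.1727  0.3041] [ 0.8  1.3 -2. ] 34.99944034963846
[ 0.5921 -0.1727  0.3041] [ 1.2  2.  -0.7] 34.99939072877169
150 [(np.int64(150), np.int64(195)), (np.int64(210), np.int64(238)), (np.int64(271), np.int64(277))]
180 [(np.int64(150), np.int64(205)), (np.int64(220), np.int64(242)), (np.int64(283), np.int64(292))]
200 [(np.int64(271), np.int64(277)), (np.int64(283), np.int64(293))]
225 [(np.int64(270), np.int64(277))]
440 []
460 [(np.int64(218), np.int64(254))]
480 [(np.int64(150), np.int64(190))]
500 [(np.int64(150), np.int64(191))]
0.105 [[190.0, 279.9], [256.1, 279.7], [388.2, 279.3], [476.3, 279.1]]
0.122 [[178.2, 294.4], [250.5, 294.2], [395.3, 293.8], [491.7, 293.5]]
```

```bash
python3 - <<'E'
from h import *
from cell import readout,eyes
W=load('g3');S0=load('side0');S=eyes.get_image('side');np.savez('s5.npz',**S)
for u in (160,190,205): print(u,W["color"][260:310:1,u].mean(1).astype(int).tolist())
for y in (-.265,-.235,-.21,-.06):
    X=(.5857-.0487*y,y,.105);p=proj(S0,X);q=proj(S0,(X[0],y,.122));u,v=np.round(p).astype(int)
    print(y,np.round(p,1),np.round(q,1),v-14)
    for I in (S0,S): print(I["color"][v-14:v+7,u].mean(1).astype(int).tolist())
E
```

```text
160 [135, 129, 132, 133, 132, 135, 133, 129, 127, 152, 210, 228, 226, 226, 226, 225, 227, 224, 184, 114, 124, 138, 147, 155, 161, 165, 171, 174, 177, 181, 183, 186, 190, 159, 59, 34, 39, 39, 40, 40, 39, 38, 38, 40, 41, 39, 39, 39, 42, 41]
190 [138, 129, 130, 131, 130, 131, 130, 130, 128, 146, 191, 213, 211, 211, 212, 210, 213, 205, 166, 119, 140, 167, 188, 207, 219, 227, 234, 237, 240, 242, 244, 245, 250, 247, 78, 34, 38, 41, 39, 43, 38, 42, 41, 40, 38, 39, 41, 42, 40, 42]
205 [131, 129, 129, 130, 130, 130, 130, 131, 129, 157, 205, 214, 212, 211, 213, 213, 214, 208, 163, 113, 142, 170, 190, 208, 220, 227, 233, 238, 240, 242, 244, 246, 250, 249, 76, 35, 41, 40, 40, 39, 41, 40, 40, 38, 40, 42, 40, 40, 41, 41]
-0.265 [366.7 171. ] [367.2 166.2] 157
[101, 82, 68, 81, 89, 93, 97, 102, 106, 103, 83, 70, 117, 179, 213, 211, 194, 162, 119, 96, 105]
[28, 27, 47, 57, 58, 46, 25, 71, 124, 133, 113, 114, 112, 103, 92, 89, 93, 99, 99, 97, 100]
-0.235 [361.1 177.9] [361.6 173.1] 164
[225, 181, 110, 91, 89, 88, 87, 90, 96, 103, 108, 116, 137, 171, 201, 213, 204, 178, 143, 122, 128]
[59, 56, 43, 28, 25, 22, 19, 20, 42, 99, 163, 192, 182, 161, 129, 106, 110, 119, 126, 131, 131]
-0.21 [356.4 183.7] [356.8 178.9] 170
[226, 182, 111, 94, 94, 93, 96, 108, 119, 125, 124, 121, 130, 166, 202, 215, 206, 182, 151, 136, 141]
[32, 31, 25, 33, 43, 36, 26, 21, 19, 18, 16, 15, 38, 72, 94, 102, 110, 115, 122, 131, 133]
-0.06 [325.8 221.4] [326.  216.7] 207
[181, 110, 96, 95, 94, 97, 103, 108, 110, 111, 111, 107, 126, 158, 156, 132, 97, 53, 41, 42, 41]
[117, 98, 88, 89, 89, 90, 93, 98, 120, 160, 194, 209, 201, 180, 143, 113, 93, 51, 40, 39, 39]
```

The side view shows the rod raised about 14–16 mm. I'll add 3 mm for margin, then start drawing gently.

apply_moves([
  [[0, 0, -0.1], [0, 0, 0]],
  [[0, 0, -0.1], [0, 0, 0]],
  [[0, -0.1, -0.1], [0, 0, 0]],
  [[0, -0.2, -0.1], [0, 0, 0]],
  [[0, -0.3, -0.1], [0, 0, 0]],
  [[0, -0.4, -0.1], [0, 0, 0]],
  [[0, -0.4, -0.1], [0, 0, 0]],
])

```text
t: 19.05
ee_pos: [0.5927, -0.1858, 0.3071]
tool_rot: [-3.141, 0.0, -3.096]
wrist_force: [2.5, -0.3, -2.7]
grip_width: 0.0168
gripper_force: 35.0
```

Drawn 13 mm with little force, so the nose is over the lip. Continuing.

apply_moves([
  [[0, -0.15, 0], [0, 0, 0]],
  [[0, -0.3, 0], [0, 0, 0]],
  [[0, -0.45, 0], [0, 0, 0]],
  [[0, -0.6, 0], [0, 0, 0]],
  [[0, -0.75, 0], [0, 0, 0]],
  [[0, -0.9, 0], [0, 0, 0]],
  [[0, -1.0, 0], [0, 0, 0]],
  [[0, -1.05, 0], [0, 0, 0]],
  [[0, -1.05, 0], [0, 0, 0]],
  [[0, -1.05, 0], [0, 0, 0]],
])

```text
t: 20.05
ee_pos: [0.5941, -0.2168, 0.3072]
tool_rot: [-3.141, 0.0, -3.096]
wrist_force: [2.8, -0.9, -2.0]
grip_width: 0.0166
gripper_force: 35.0
```

```bash
python3 - <<'E'
from h import *
from cell import readout,eyes
S0=load('side0');S=eyes.get_image('side')
s=readout.sense();p=np.array(s['ee_pos']);print(p,s['tool_rot'],s['wrist_force'])
for y in (-.06,-.08,-.1):
    X=(.5857-.0487*y,y,.122);u,v=np.round(proj(S0,X)).astype(int)
    for I in (load('s5'),S): print(y,I["color"][v-8:v+8,u].mean(1).astype(int).tolist())
# hinge from knob start (170 along gate, 30 in front)
g=.0487;ey=np.array([-np.sin(g),np.cos(g)]);ex=np.array([np.cos(g),np.sin(g)])
H=np.array([.5925,-.1715])-.170*ey+.030*ex;print("hinge",H)
d=p[:2]-H
for th in (.1,.2,.3,.4):
    q=H+Ro.from_euler('z',th).as_matrix()[:2,:2]@d
    print(th,q.round(4),rel((*q,p[2]),(np.pi,0,s['tool_rot'][2]+th)))
E
```

```text
[ 0.5941037  -0.21674608  0.30723115] [-3.14070264e+00  7.33655791e-05 -3.09568533e+00] [ 1.90464587 -0.90685923 -1.67215655]
-0.06 [88, 89, 89, 90, 93, 98, 120, 160, 194, 209, 201, 180, 143, 113, 93, 51]
-0.06 [90, 89, 90, 90, 93, 97, 98, 98, 98, 97, 99, 98, 96, 103, 93, 50]
-0.08 [39, 39, 38, 39, 40, 41, 43, 70, 100, 162, 199, 189, 180, 145, 108, 90]
-0.08 [41, 40, 40, 39, 39, 46, 49, 39, 40, 57, 95, 116, 118, 115, 103, 89]
-0.1 [70, 71, 71, 87, 95, 105, 109, 106, 111, 115, 116, 109, 96, 89, 102, 116]
-0.1 [101, 88, 76, 87, 91, 111, 147, 186, 204, 200, 188, 159, 119, 87, 86, 86]
hinge [ 0.63074016 -0.33983802]
0.1 [ 0.582 -0.221] ([0.41, -0.12, 0.0], [-0.001, 0.0, -0.1])
0.2 [ 0.5704 -0.2265] ([0.8, -0.29, 0.0], [-0.001, -0.0, -0.2])
0.3 [ 0.5594 -0.2331] ([1.18, -0.49, 0.0], [-0.001, -0.0, -0.3])
0.4 [ 0.5491 -0.2407] ([1.54, -0.73, 0.0], [-0.001, -0.0, -0.4])
```

The bolt is drawn 44 mm and clear of the keeper. Swinging the gate along its arc.

apply_moves([
  [[0.2, -0.05, 0], [0, 0, -0.05]],
  [[0.41, -0.12, 0], [0, 0, -0.1]],
  [[0.61, -0.2, 0], [0, 0, -0.15]],
  [[0.8, -0.29, 0], [0, 0, -0.2]],
  [[1.0, -0.38, 0], [0, 0, -0.25]],
  [[1.18, -0.49, 0], [0, 0, -0.3]],
  [[1.36, -0.6, 0], [0, 0, -0.35]],
  [[1.54, -0.73, 0], [0, 0, -0.4]],
  [[1.54, -0.73, 0], [0, 0, -0.4]],
  [[1.54, -0.73, 0], [0, 0, -0.4]],
  [[1.54, -0.73, 0], [0, 0, -0.4]],
  [[1.54, -0.73, 0], [0, 0, -0.4]],
  [[1.54, -0.73, 0], [0, 0, -0.4]],
])

```text
t: 21.4
ee_pos: [0.5497, -0.2399, 0.3075]
tool_rot: [-3.141, 0.002, -2.695]
wrist_force: [4.7, 0.2, -1.2]
grip_width: 0.017
gripper_force: 35.0
```

```bash
python3 - <<'E'
from h import *
from cell import readout,eyes
S=eyes.get_image('side');np.savez('s6.npz',**S)
for i in range(3):
    s=readout.sense();print(s['t'],np.round(s['ee_pos'],4),np.round(s['tool_rot'],3),np.round(s['wrist_force'],1),s['gripper_force'],s['grip_width']);eyes.get_image('wrist')
H=np.array([.6307,-.3398]);d0=np.array([.5941,-.2167])-H;d=np.array(s['ee_pos'][:2])-H
print("swing by TCP",np.arctan2(d[1],d[0])-np.arctan2(d0[1],d0[0]))
# where the gate's top front free edge should be; compare the brightness before/after along it
S0=load('side0')
for th in (0,.3,.4,.5):
    a=.0487+th;ey=np.array([-np.sin(a),np.cos(a)])
    r=[]
    for l in (.15,.19,.21,.245,.255):
        u,v=np.round(proj(S,(*(H+ey*l),.115))).astype(int);r.append((u,v,int(S0["color"][v-1:v+2,u-1:u+2].mean()),int(S["color"][v-1:v+2,u-1:u+2].mean())))
    print(th,[tuple(map(int,x)) for x in r])
h=cv2.cvtColor(S['color'],cv2.COLOR_BGR2HSV)
for n,X in [("A",(.5095,.3335,.109)),("B",(.456,.220,.109))]: print(n,np.round(proj(S,X),1))
for b in blobs((h[...,0]<20)&(h[...,1]>150)&(h[...,2]>30)&(h[...,2]<255),amin=100): 
    if 200<b[0][0]<480:print(b)
E
```

```text
21.45 [ 0.5497 -0.2399  0.3074] [-3.141e+00  2.000e-03 -2.695e+00] [ 4.8  1.2 -1.4] 35.00024959445 0.01699679320726455
21.5 [ 0.5497 -0.2399  0.3074] [-3.141e+00  2.000e-03 -2.695e+00] [ 5.6  1.2 -1.4] 35.00026009976864 0.0165482485291641
21.55 [ 0.5497 -0.2398  0.3075] [-3.141e+00  2.000e-03 -2.695e+00] [ 4.6  1.5 -0.5] 35.000374875962734 0.01695557552057962
swing by TCP 0.3918386293284064
0 [(343, 181, 238, 93), (335, 191, 239, 77), (331, 196, 116, 76), (324, 204, 239, 84), (322, 207, 240, 69)]
0.3 [(360, 186, 121, 144), (357, 197, 99, 144), (355, 203, 113, 143), (352, 213, 166, 146), (351, 216, 158, 150)]
0.4 [(366, 187, 108, 202), (364, 199, 164, 224), (363, 204, 118, 221), (362, 215, 162, 233), (362, 218, 162, 233)]
0.5 [(372, 188, 167, 119), (372, 199, 120, 92), (372, 205, 165, 90), (372, 216, 164, 81), (372, 219, 163, 78)]
A [245.9 364. ]
B [302.7 334.9]
([310.2, 29.9], [271, 15, 64, 27, 236])
([455.9, 170.4], [445, 160, 22, 21, 346])
([392.2, 260.3], [385, 253, 17, 13, 117])
([286.4, 338.5], [280, 325, 14, 26, 260])
([303.5, 352.9], [297, 340, 15, 25, 260])
([268.4, 359.5], [261, 345, 15, 27, 265])
([287.0, 373.5], [280, 361, 15, 25, 268])
([249.0, 381.7], [240, 368, 18, 26, 272])
([268.2, 396.2], [260, 383, 17, 25, 262])
```

The gate's bright top rail lies along the 0.4 rad line, with the spring pulling at about 5 N. The stored bottles, squat jar and brown bottle are where they started. Handing in while still holding.

```bash
python3 -c "
from cell import manip
print(manip.hand_in())"
```

```text
the job is handed in; nothing more can be done
None
```

I handed the job in at 21.6 s: both spares stand upright in the rack's empty cells, the bolt is drawn about 44 mm out of the keeper, and the gate is held at about 0.4 rad (free edge about 100 mm out), but no verdict came back.

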